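# Set the part-present switch of a packing nest to a small coupling

## Task

The packing nest is being set up for small couplings. Lay the small coupling in the nest's two white saddles with its end cap up against the blue end stop; then take the switch carriage by its black grip fin and slide it towards the coupling until the roller switch just clicks and its green flag flips over, and stop there: never so far that the red overtravel flag flips too. Let go, with the coupling still lying against the stop and the switch still clicked, and leave the other loose things on the bench where they are.

Things in the scene. Friction and masses are not known exactly. Their poses are not given: they have to be found in the camera images.
- coupling_mid (a point): centre of the small coupling, a round black coupling with a yellow cap on each end (the only small one lying loose): 56 mm diameter, 77 mm long, 0.2 to 0.45 kg, stiff. It starts lying on the bench, centre 28 mm above it. Its y axis runs along the coupling; both ends are alike.
- nest: the packing nest, a pale plate 112 x 276 x 12 mm fixed on the bench. Origin: on the bench under the plate's middle; y runs along the plate from the switch carriage towards the blue end stop, z up. Two white V saddles (70 mm wide across, 12 mm thick along y, up to 56 mm high) have their middles at y = +43.5 and +99.5 mm: 44 mm clear between them for the fingers.
- seat (a point): fixed to the nest: where the centre of the small coupling is when it lies in both saddles, axis along the nest's y, with its cap touching the end stop; 66 mm above the bench, at nest y = +71.5 mm.
- stop_face (a point): middle of the face of the blue end stop, at nest y = +110 mm, 66 mm above the bench; axes as the nest's. The stop is 64 mm wide, 88 mm high.
- carriage (a joint): how far the switch carriage has been slid from its rear end along the nest's y, towards the coupling, m: 0 rear, 0.072 front; starts between 0 and 0.025. A stiff friction slide: about 8 N moves it and it stays where it is left. It carries the grip fin, the switch and the roller arm.
- fin (a point): gripping point on the carriage's black grip fin, 85 mm above the bench. The fin stands up to 99 mm above the bench, 44 mm wide across the slide, 12 mm thick along it; axes as the nest's. 44 mm are clear between it and the switch housing.
- roller_axle (a point): axle of the switch's orange roller (16 mm diameter, 9 mm wide), on a 38 mm arm whose pivot on the carriage is 36 mm above the bench and 70 mm ahead of the fin (towards the coupling). Left free, the axle is 26 mm ahead of the pivot. The coupling's end cap pushes it back.
- green_flag (a joint): small green flag on top of the switch, rad: 0 leaning to the coupling, jumps to 0.7 (leaning away) at the click; jumps back only if the roller returns about 3 mm. The switch's setting differs each time and cannot be seen: it clicks after the roller has been pushed back 4 to 17 mm. The push on the roller rises to about 6 N, then drops by about 2.5 N at the click.
- red_flag (a joint): small red flag beside it (farther from the roller arm), of the overtravel contact, rad: 0 leaning to the coupling; jumps to 0.7 about 3.5 mm of carriage travel after the click.
- big_coupling: bystander: a larger coupling, 67 mm diameter, 93 mm long, loose
- tin: bystander: a tin of nails, 78 x 86 x 38 mm, loose
- driver: bystander: a screwdriver with a red handle, 202 mm long, loose
There are look-alikes about, which are no part of the job. What is shaped like the part that bears coupling_mid but purple is not meant.

How it is judged:
By the outcome, as a careful person would: the job done as asked, in the order asked, and still so for the second after the job is handed in, with the robot touching nothing.
It also fails if it takes over 72 s, if anything falls off the work surface, if the arm or the gripper's body presses on something with over 40 N, if the wrist force passes 120 N, or if a joint passes its speed limit or range.

## Robot

A 6-joint arm with a two-finger parallel gripper is mounted at the origin on a cart in front of the work surface, level with it; the furniture and walls round the work are solid. World frame = base frame: x ahead of the robot, y to its left, z up, the work surface at z = 0. Lengths are in m, angles in rad, forces in N, time in s.
With the tool pointing down it reaches from about 0.375 to 0.975 m from the base axis. Payload 3.8 kg.
Tool frame: the origin (TCP) lies on the centre line of the jaws, within the pads' length; the fingertips stand 19 mm ahead of it and the grasp point (between the pads) is the TCP; z points along the fingers, y is the line along which they close (so a half turn about z gives the same grasp; the last joint's range is limited). The gripper opens to 85 mm and grips with 20 to 120 N. Pads are 22 mm wide; open, the fingers measure 114 mm over their backs; the gripper's body (76 mm by 85 mm) begins 54 mm behind the grasp point. The pads swing forward as they close: fully open they stand 13 mm farther back than shut.
Start: joints at [-1.206, 0.264, 1.604, -0, 1.274, -0.037], TCP at [0.264, -0.621, 0.217] pointing down, gripper open.
Joint ranges: [-2.63, 2.63], [-0.94, 2.18], [0.31, 2.57], [-1.31, 4.45], [0, 2.66], [-2.55, 2.55]. Speed limits (rad/s): [2.57, 2.57, 3.14, 3.14, 3.14, 3.14].

## Interface

Orientations are given as a unit quaternion [x, y, z, w].
In Python, from station import arm, viewer, ticket, models gives the robot as it stands.
- The arm moves only by the tool step_arm, never from a script. Its argument "plan" is a list of rows, each a list of 7 numbers: the turn, a rotation vector about the tool's x, y, z in degrees, then the shift along the tool's x, y, z in m, then the opening, from 0 (shut) to 1 (fully open). A call has 1 to 8 rows; each row is the pose to reach, as a shift and turn from the pose commanded when the call began, along the tool's axes at that moment; what a row does not reach only later rows make up. A row lasts 1/10 s, in which the tool goes at most 50 mm and 8.59 degrees, less where a joint would pass 70% of its speed; a pose out of reach is approached as far as the arm can. A call with a gripper value outside its range is refused whole. The fingers move at their own pace and stop on an object; the grip force is fixed at half the most. Time passes only in rows, so rows that repeat a pose let the fingers close. It gives the time, the measured TCP pose, the force, the opening and the grip force at its end, in the units of the state.
- arm.state(): the state, without advancing time (a new reading comes with each control period).
- viewer.read_camera(name): name is "scene" or "top" or "wrist"; returns a dict with "img" (480x640x3 uint8, red, green, blue), "fx", "fy", "cx", "cy" (pixels), "k1" (the pictures are not rectified: a ray, as slopes to the right and down, at radius r is drawn at 1 + k1 r^2 times it, then the intrinsics apply), "R" (3x3) and "t" (3): a world point X has camera coordinates R X + t; the wrist camera has in their place "tool_from_camera" (4x4, takes a point from camera to tool coordinates, whose origin is the TCP and whose axes are the flange's). Camera axes: x right, y down, z forward; pixel columns grow to the right and rows downward; lengths in m; the calibration is good to about 2 mm. A picture is of the moment at which its call begins: read the wrist's pose just before it. There is no depth.
- ticket.hand_in(): hands the job in; it is judged then, once.
Trained networks look in a picture, given as the dict that the camera call returned (one of the last four; its "shot" number tells which), for a name from the list of things; names that differ only in an ending like _2 or _b are one class to them, and where a whole thing is asked for, a point or a joint stands for the part that bears it (a point fixed in the world has none). Each returns a list of dicts, best first, with "score" (0 to 1); they miss things now and then, are a little off and sometimes report something else, mostly with a low value. They report only what shows in the picture. A call takes as long as a camera call. They do not tell look-alikes from the thing itself.
- models.look_for(target, picture): "box" ([left, top, right, bottom] in pixels, round what is visible of it).
- models.spot_point(target, picture): "point" ([column, row] in pixels: a listed point, or the origin of a listed thing).
The state is a dict: "t": time; "q": joint angles; "joint_vel": joint speeds; "joint_torque": joint torques, N m; "eef_pos": TCP position; "ee_rot": TCP orientation; "contact_force": force on the tool from outside, world axes, zero at the start; "ft_torque": the same for the moment, N m; "gripper_width": finger opening in m; "finger_force": force on a finger pad.
Only numpy, scipy, OpenCV 4.12 (cv2) and the standard library are available. Lean on these libraries where they do the work, as an engineer would, in place of code of your own. Each camera call takes 0.05 s, during which the arm holds its last target. There are 200 camera calls.

## Working session

There is one attempt and no reset: what is moved stays moved. The work goes in short steps, Python scripts to look and compute and a tool call to move; the robot and the scene stay as the last step left them, time stands still between calls to the robot, and variables do not carry over. Pictures are saved under pics/ and viewed, at most 10 in all, crops included, and the job is handed in when it is done.

Besides the shell and the picture viewer there is one more tool, called after "Emit:" as name(argument=value, ...) on one line, values as JSON. step_arm: Moves the arm, as the interface text tells. Its arguments: {"type":"object","properties":{"plan":{"type":"array","items":{"type":"array","items":{"type":"number"}}}},"required":["plan"]}

```bash
mkdir -p pics; cat > h.py <<'E'
import numpy as np, cv2
from scipy.spatial.transform import Rotation as Ro
from station import arm, viewer, ticket, models
def rgb(n,c,f): cv2.imwrite('pics/'+f,c['img'][:,:,::-1])
def pose(c,st=None):
    if 'R' in c: R=np.array(c['R']);t=np.array(c['t']); return R.T,-R.T@t
    T=np.array(c['tool_from_camera']);Rt=Ro.from_quat(st['ee_rot']).as_matrix()
    return Rt@T[:3,:3], Rt@T[:3,3]+np.array(st['eef_pos'])
def ray(c,p,st=None):
    x=(p[0]-c['cx'])/c['fx'];y=(p[1]-c['cy'])/c['fy'];u,v=x,y
    for _ in range(20):
        k=1+c['k1']*(u*u+v*v);u,v=x/k,y/k
    Rw,o=pose(c,st);return o,Rw@np.array([u,v,1.])
def atz(c,p,z,st=None):
    o,d=ray(c,p,st);return o+d*(z-o[2])/d[2]
def proj(c,X,st=None):
    Rw,o=pose(c,st);q=Rw.T@(np.array(X)-o);u,v=q[:2]/q[2];k=1+c['k1']*(u*u+v*v)
    return np.array([c['fx']*u*k+c['cx'],c['fy']*v*k+c['cy']])
E
python3 - <<'E'
from h import *
np.set_printoptions(precision=4,suppress=True)
s=arm.state();print(s)
for n in ('top','scene'):
    c=viewer.read_camera(n);rgb(n,c,n+'1.png');print(n,pose(c)[1])
    for k,z in dict(coupling_mid=.028,nest=0,seat=.066,stop_face=.066,fin=.085,roller_axle=.05,big_coupling=.033,tin=.02,driver=.01).items():
        try:
            for r in models.spot_point(k,c)[:3]: print(k,round(r['score'],2),np.round(r['point']),atz(c,r['point'],z))
        except Exception as e: print(k,e)
    for r in models.look_for('coupling_mid',c)[:4]: print('box',round(r['score'],2),np.round(r['box']))
E
```

```text
{'t': 0.0, 'q': array([-1.2059,  0.2648,  1.6054,  0.    ,  1.2737, -0.0369]), 'joint_vel': array([ 0.0006, -0.0002,  0.    ,  0.0008, -0.001 , -0.0003]), 'joint_torque': array([  0.0009, -51.5106, -36.7314,  -0.0003,   0.0128,  -0.    ]), 'eef_pos': array([ 0.2637, -0.6205,  0.2156]), 'ee_rot': array([ 0.9799,  0.1995, -0.0002, -0.0011]), 'contact_force': array([1.1262, 0.0506, 0.277 ]), 'ft_torque': array([-0.0324, -0.0397,  0.0311]), 'finger_force': 0.0, 'gripper_width': 0.08561063338883979}
top [0.3662 0.0162 1.2207]
coupling_mid 0.93 [382. 207.] [ 0.7051 -0.1277  0.028 ]
coupling_mid 0.84 [451. 267.] [ 0.5698 -0.2901  0.028 ]
nest 0.88 [324. 277.] [ 0.5378 -0.0004  0.    ]
seat 0.65 [290. 262.] [0.5583 0.0759 0.066 ]
seat 0.6 [197. 186.] [0.7237 0.2988 0.066 ]
stop_face 0.65 [450. 268.] [ 0.5608 -0.2792  0.066 ]
stop_face 0.57 [279. 257.] [0.5694 0.1017 0.066 ]
fin 0.64 [367. 278.] [ 0.5285 -0.0924  0.085 ]
roller_axle 0.53 [324. 272.] [ 0.5414 -0.0013  0.05  ]
big_coupling 0.79 [197. 187.] [0.7327 0.307  0.033 ]
big_coupling 0.24 [325. 273.] [ 0.5436 -0.0029  0.033 ]
tin 0.92 [
[... 199 characters left out ...]
2. 167. 214. 210.]
scene [-0.1231  0.8078  0.9965]
coupling_mid 0.83 [399. 202.] [ 0.5651 -0.2863  0.028 ]
coupling_mid 0.63 [321. 201.] [ 0.7149 -0.144   0.028 ]
nest 0.86 [334. 269.] [0.5362 0.0048 0.    ]
seat 0.72 [312. 256.] [0.5565 0.0596 0.066 ]
stop_face 0.84 [295. 265.] [0.5619 0.1096 0.066 ]
fin 0.89 [370. 225.] [ 0.5183 -0.1014  0.085 ]
fin 0.51 [178. 294.] [0.6628 0.3565 0.085 ]
roller_axle 0.5 [334. 251.] [ 0.5436 -0.0009  0.05  ]
big_coupling 0.62 [178. 292.] [0.7126 0.3259 0.033 ]
tin 0.95 [268. 382.] [0.4056 0.347  0.02  ]
driver 0.66 [256. 240.] [0.7374 0.0718 0.01  ]
driver 0.17 [295. 267.] [0.5989 0.0716 0.01  ]
box 0.61 [388. 185. 415. 216.]
box 0.57 [306. 185. 334. 219.]
```

```bash
python3 - <<'E'
import cv2,numpy as np
a=cv2.imread('pics/top1.png')[150:340,150:490];b=cv2.imread('pics/scene1.png')[160:350,150:490]
cv2.imwrite('pics/v1.png',cv2.resize(np.vstack([a,b]),None,fx=1.57,fy=1.57,interpolation=cv2.INTER_CUBIC))
E
```

```text
(no output)
```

View pics/v1.png

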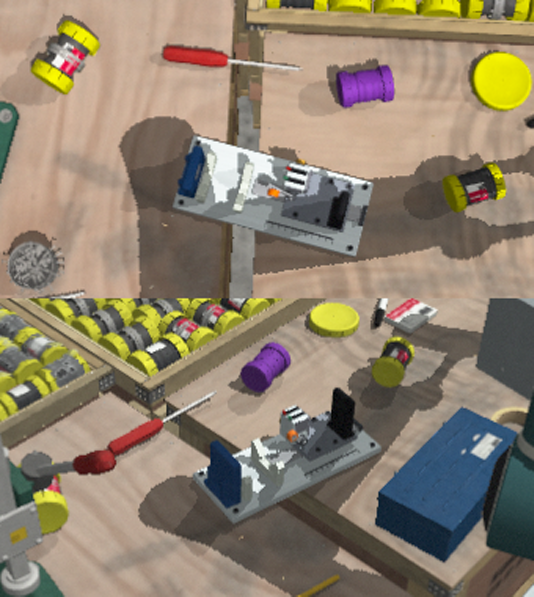

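The upper (top camera) view shows the true small coupling at about (475,187) in the crop and the purple decoy at (366,86). The nest has its blue stop at (190,172) and its fin at (340,208). The networks' coupling position of about (0.568, -0.288) agrees with this, so I'm moving the wrist camera above it.

Emit:
step_arm(plan=[[0,0,-81,0.41,-0.187,0,1],[0,0,-81,0.41,-0.187,0,1],[0,0,-81,0.41,-0.187,0,1],[0,0,-81,0.41,-0.187,0,1],[0,0,-81,0.41,-0.187,0,1],[0,0,-81,0.41,-0.187,0,1],[0,0,-81,0.41,-0.187,0,1],[0,0,-81,0.41,-0.187,0,1]])

```text
t: 1.9
eef_pos: [0.5352, -0.3245, 0.2173]
ee_rot: [0.694, 0.72, 0.0, 0.0]
contact_force: [0.6, -0.8, 0.8]
gripper_width: 0.0851
finger_force: 0.0
```

```bash
python3 - <<'E'
from h import *
np.set_printoptions(precision=4,suppress=True)
s=arm.state();c=viewer.read_camera('wrist');rgb(0,c,'w1.png');print(s['eef_pos'],s['ee_rot'],pose(c,s)[1],c['fx'],np.array(c['tool_from_camera']))
for r in models.spot_point('coupling_mid',c)[:3]: print(round(r['score'],2),r['point'],atz(c,r['point'],.028,s))
for r in models.look_for('coupling_mid',c)[:3]: print('box',round(r['score'],2),r['box'])
# yellow cap blobs
h=cv2.cvtColor(c['img'],cv2.COLOR_RGB2HSV);m=cv2.inRange(h,(22,120,80),(35,255,255))
n,_,st,ce=cv2.connectedComponentsWithStats(m)
for i in range(1,n):
    if st[i,4]>150: print(st[i],ce[i],atz(c,ce[i],.028,s))
E
```

```text
[ 0.5352 -0.3245  0.2173] [0.6938 0.7201 0.0001 0.0004] [ 0.5328 -0.2505  0.3735] 372.521255653261 [[ 0.0004 -0.956  -0.2933  0.074 ]
 [ 1.      0.0005 -0.0001  0.0004]
 [ 0.0003 -0.2933  0.956  -0.1562]
 [ 0.      0.      0.      1.    ]]
0.77 [356.3, 166.1] [ 0.5648 -0.2909  0.028 ]
box 0.88 [315.3, 116.7, 400.4, 216.1]
box 0.75 [511.3, 0.0, 587.4, 38.7]
[ 319  117   61   35 1154] [349.0979 134.6378] [ 0.5566 -0.2631  0.028 ]
[ 472  175   94   88 6350] [518.2923 218.3384] [ 0.7244 -0.3345  0.028 ]
[339 184  58  32 875] [368.696  203.1406] [ 0.5787 -0.3252  0.028 ]
[ 605  241   35   54 1290] [624.8116 268.7225] [ 0.8449 -0.3829  0.028 ]
[588 327  52  31 933] [613.9357 344.2626] [ 0.8582 -0.4713  0.028 ]
```

View pics/w1.png

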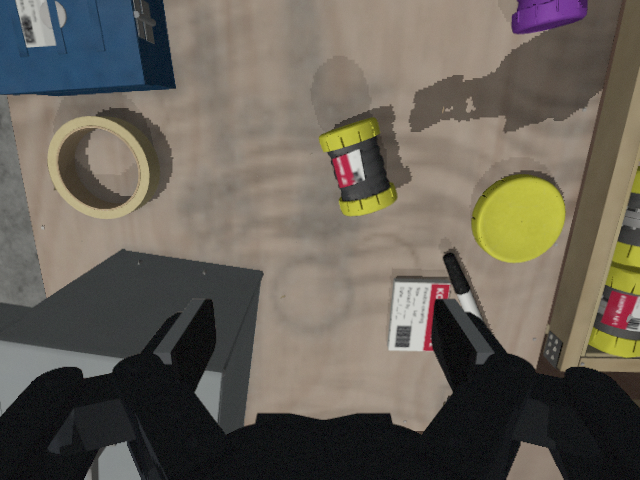

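The wrist picture shows the coupling at about (357,166), with cap centres at (349,135) and (369,203). That puts its centre near (0.565, -0.291) with the axis at about 109°. A grey box stands to the lower left but clears the jaws.

Emit:
step_arm(plan=[[0,0,-17,0.032,0.031,0.05,1],[0,0,-17,0.032,0.031,0.09,1],[0,0,-17,0.032,0.031,0.1,1],[0,0,-17,0.032,0.031,0.13,1],[0,0,-17,0.032,0.031,0.16,1],[0,0,-17,0.032,0.031,0.18,1],[0,0,-17,0.032,0.031,0.193,1],[0,0,-17,0.032,0.031,0.193,1]])

```text
t: 2.85
eef_pos: [0.5621, -0.2937, 0.0225]
ee_rot: [0.584, 0.812, -0.0, -0.002]
contact_force: [-0.4, 0.1, -0.1]
gripper_width: 0.0853
finger_force: 0.0
```

Emit:
step_arm(plan=[[0,0,0,0,0,0,0],[0,0,0,0,0,0,0],[0,0,0,0,0,0,0],[0,0,0,0,0,0,0],[0,0,0,0,0,0,0],[0,0,0,0,0,0,0]])

```text
t: 3.45
eef_pos: [0.567, -0.2939, 0.0273]
ee_rot: [0.582, 0.813, 0.001, 0.003]
contact_force: [1.7, 0.9, 5.9]
gripper_width: 0.0416
finger_force: 50.6
```

Emit:
step_arm(plan=[[0,0,0,0,0,-0.03,0],[0,0,0,0,0,-0.08,0],[0,0,0,0,0,-0.13,0],[0,0,8,0.04,0.01,-0.17,0],[0,0,16,0.09,0.02,-0.2,0],[0,0,24,0.135,0.03,-0.22,0],[0,0,32,0.18,0.045,-0.22,0],[0,0,32,0.215,0.052,-0.22,0]])

```text
t: 4.25
eef_pos: [0.5452, -0.0715, 0.2475]
ee_rot: [0.785, 0.619, 0.002, 0.002]
contact_force: [1.4, 0.2, -0.3]
gripper_width: -0.0002
finger_force: 0.0
```

Emit:
step_arm(plan=[[0,0,0,0,0,0,0],[0,0,0,0,0,0,0]])

```text
t: 4.45
eef_pos: [0.5443, -0.0719, 0.2453]
ee_rot: [0.783, 0.622, 0.001, 0.001]
contact_force: [-0.1, -0.7, -0.3]
gripper_width: 0.0003
finger_force: 0.0
```

```bash
python3 - <<'E'
from h import *
np.set_printoptions(precision=4,suppress=True)
s=arm.state();c=viewer.read_camera('wrist');rgb(0,c,'w2.png');print(s['eef_pos'],s['ee_rot'],s['contact_force'])
for k,z in dict(coupling_mid=s['eef_pos'][2],nest=0,seat=.066,stop_face=.066,fin=.085,roller_axle=.05).items():
    for r in models.spot_point(k,c)[:2]: print(k,round(r['score'],2),np.round(r['point']),atz(c,r['point'],z,s))
E
```

```text
[ 0.5443 -0.0719  0.2453] [0.7829 0.6222 0.0005 0.0011] [-0.1465 -0.6982 -0.3149]
coupling_mid 0.55 [493. 211.] [ 0.6247 -0.0535  0.2453]
nest 0.81 [300. 125.] [0.5376 0.     0.    ]
seat 0.59 [298.  37.] [0.5562 0.0676 0.066 ]
fin 0.8 [300. 235.] [ 0.5197 -0.0916  0.085 ]
roller_axle 0.96 [300. 124.] [0.5403 0.0008 0.05  ]
```

View pics/w2.png

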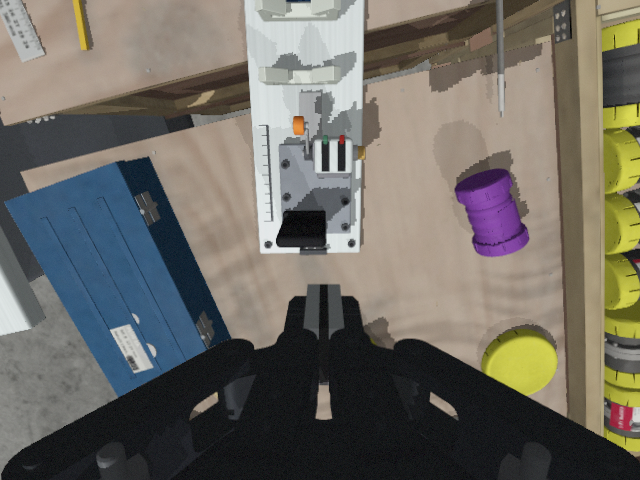

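The gripper is empty, so the coupling slipped out. In the picture the nest is clear, with the roller at (298,126), the flags at (325,140) and (341,140), and the fin at (302,230). Next I find the coupling again.

```bash
python3 - <<'E'
from h import *
np.set_printoptions(precision=4,suppress=True)
P=[]
for n in ('top','scene'):
    c=viewer.read_camera(n);P.append(c['img'][:,:,::-1])
    for r in models.spot_point('coupling_mid',c)[:3]: print(n,round(r['score'],2),np.round(r['point']),atz(c,r['point'],.028))
a=P[0][150:340,150:490];b=P[1][140:350,200:500]
cv2.imwrite('pics/v2.png',np.vstack([cv2.resize(a,(600,335),interpolation=3),cv2.resize(b[:130],(600,260),interpolation=3)]))
E
```

```text
top 0.92 [453. 276.] [ 0.5499 -0.2947  0.028 ]
scene 0.75 [408. 202.] [ 0.5466 -0.3014  0.028 ]
scene 0.73 [320. 200.] [ 0.7193 -0.1445  0.028 ]
scene 0.73 [335. 249.] [ 0.5606 -0.0272  0.028 ]
```

View pics/v2.png

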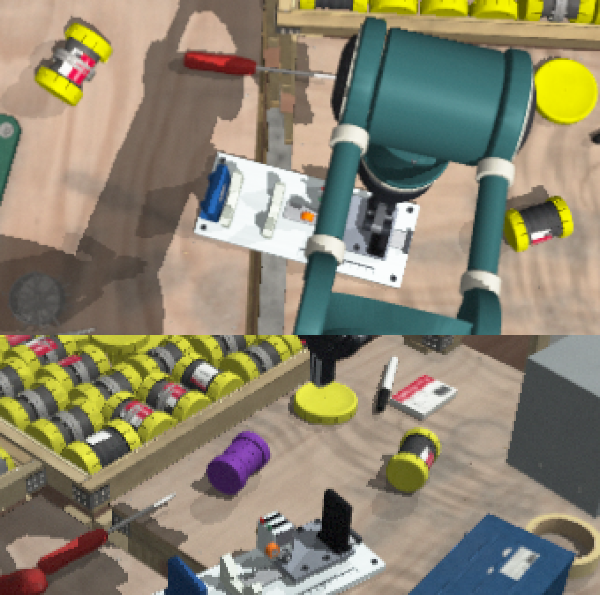

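The coupling rolled about 18 mm and now lies at roughly (0.55, -0.297), seen at (540,222) in the upper view. I go back and measure it from the wrist again, then grip lower with a check before lifting.

Emit:
step_arm(plan=[[0,0,-8,-0.05,0.012,0,1],[0,0,-16,-0.1,0.025,0,1],[0,0,-24,-0.15,0.038,0,1],[0,0,-33,-0.2,0.05,0,1],[0,0,-33,-0.245,0.063,0.02,1],[0,0,-33,-0.255,0.065,0.04,1],[0,0,-33,-0.255,0.065,0.04,1],[0,0,-33,-0.255,0.065,0.04,1]])

```text
t: 5.8
eef_pos: [0.5482, -0.3358, 0.2029]
ee_rot: [0.576, 0.818, 0.0, -0.001]
contact_force: [-0.2, 0.1, -0.1]
gripper_width: 0.0853
finger_force: 0.0
```

```bash
python3 - <<'E'
from h import *
np.set_printoptions(precision=4,suppress=True)
s=arm.state();c=viewer.read_camera('wrist');rgb(0,c,'w3.png');print(s['eef_pos'],s['ee_rot'],pose(c,s)[1])
for r in models.spot_point('coupling_mid',c)[:3]: print(round(r['score'],2),r['point'],atz(c,r['point'],.028,s))
for r in models.look_for('coupling_mid',c)[:3]: print('box',round(r['score'],2),r['box'])
h=cv2.cvtColor(c['img'],cv2.COLOR_RGB2HSV);m=cv2.inRange(h,(22,120,80),(35,255,255))
n,_,st,ce=cv2.connectedComponentsWithStats(m)
for i in range(1,n):
    if st[i,4]>150: print(st[i],ce[i],atz(c,ce[i],.04,s))
x,y=map(int,models.spot_point('coupling_mid',c)[0]['point'])
cv2.imwrite('pics/w3c.png',cv2.resize(c['img'][max(0,y-75):y+75,max(0,x-100):x+100,::-1],None,fx=4,fy=4,interpolation=3))
E
```

```text
[ 0.5482 -0.3358  0.2029] [ 0.5757  0.8176  0.0003 -0.0014] [ 0.5237 -0.2666  0.3593]
0.71 [338.7, 165.5] [ 0.5491 -0.2982  0.028 ]
0.71 [596.7, 38.0] [ 0.7112 -0.1294  0.028 ]
box 0.77 [548.7, 2.3, 638.7, 93.4]
box 0.76 [306.6, 118.4, 372.7, 214.8]
[ 308  119   65   20 1239] [339.9709 128.5254] [ 0.5386 -0.2682  0.04  ]
[310 190  60  24 952] [338.5872 203.6702] [ 0.5596 -0.3281  0.04  ]
[623 216  17  33 300] [633.6533 236.1433] [ 0.8239 -0.2649  0.04  ]
[ 449  222   94   86 6224] [495.2269 264.5141] [ 0.7159 -0.3329  0.04  ]
[606 250  34  36 699] [625.5408 267.4034] [ 0.8341 -0.2939  0.04  ]
[ 556  314   84   74 3155] [602.1046 349.6938] [ 0.862  -0.3787  0.04  ]
```

View pics/w3c.png

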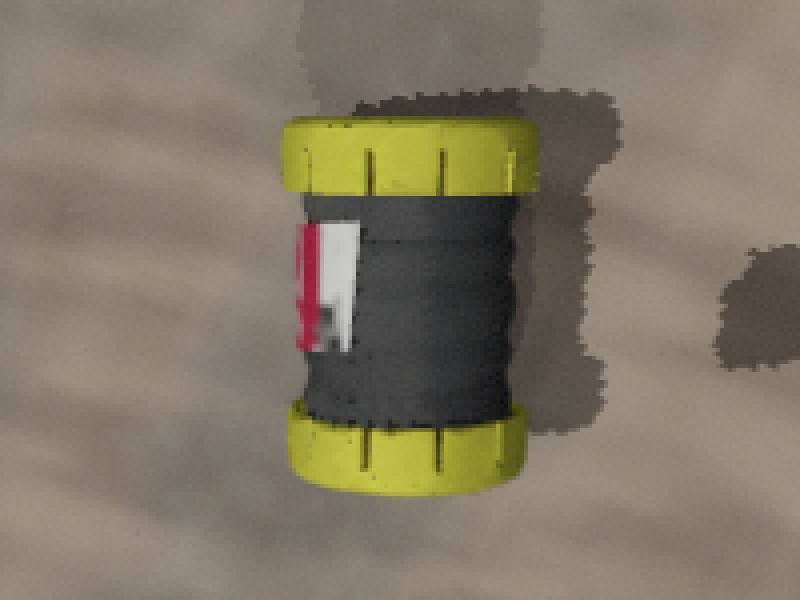

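The picture shows the body narrower than the caps (about 46 mm against 56 mm), and the axis already in line with the tool. The pads evidently closed above the centre line last time. I descend lower, with the jaws partly closed, and check the force on the way.

Emit:
step_arm(plan=[[0,0,0,0.02,0.008,0.03,0.75],[0,0,0,0.035,0.0135,0.06,0.75],[0,0,0,0.035,0.0135,0.09,0.75],[0,0,0,0.035,0.0135,0.12,0.75],[0,0,0,0.035,0.0135,0.15,0.75],[0,0,0,0.035,0.0135,0.17,0.75],[0,0,0,0.035,0.0135,0.182,0.75],[0,0,0,0.035,0.0135,0.182,0.75]])

```text
t: 6.8
eef_pos: [0.5492, -0.2972, 0.0209]
ee_rot: [0.575, 0.818, -0.0, -0.001]
contact_force: [-0.1, -0.5, 0.1]
gripper_width: 0.064
finger_force: 0.0
```

Emit:
step_arm(plan=[[0,0,0,0,0,0.003,0.75],[0,0,0,0,0,0.006,0.75]])

```text
t: 7.0
eef_pos: [0.5514, -0.2992, 0.0179]
ee_rot: [0.575, 0.818, 0.0, 0.002]
contact_force: [-0.1, 0.1, -0.7]
gripper_width: 0.0642
finger_force: 0.0
```

Emit:
step_arm(plan=[[0,0,0,0,0,0.003,0.75],[0,0,0,0,0,0.005,0.75]])

```text
t: 7.2
eef_pos: [0.5503, -0.2988, 0.0116]
ee_rot: [0.575, 0.818, 0.0, 0.001]
contact_force: [0.2, 0.7, 0.0]
gripper_width: 0.0641
finger_force: 0.0
```

```bash
python3 - <<'E'
from h import *
np.set_printoptions(precision=4,suppress=True)
s=arm.state();c=viewer.read_camera('wrist');print(s['eef_pos'],s['contact_force'])
cv2.imwrite('pics/w4.png',cv2.resize(c['img'][180:480,120:520,::-1],None,fx=2,fy=2))
for d in (-.02,-.01,0,.01,.019):
  for x in (.011,-.011): print(d,x,[np.round((proj(c,Ro.from_quat(s['ee_rot']).apply([x,y,d])+s['eef_pos'],s)-[120,180])*2) for y in (-.032,.032)])
E
```

```text
[ 0.5503 -0.2988  0.0116] [0.2029 0.6594 0.0128]
-0.02 0.011 [array([246., 207.]), array([566., 207.])]
-0.02 -0.011 [array([253., 304.]), array([559., 304.])]
-0.01 0.011 [array([256., 187.]), array([557., 188.])]
-0.01 -0.011 [array([262., 279.]), array([551., 279.])]
0 0.011 [array([264., 170.]), array([548., 170.])]
0 -0.011 [array([270., 257.]), array([543., 257.])]
0.01 0.011 [array([272., 154.]), array([541., 154.])]
0.01 -0.011 [array([277., 238.]), array([536., 238.])]
0.019 0.011 [array([278., 141.]), array([534., 141.])]
0.019 -0.011 [array([283., 221.]), array([530., 222.])]
```

View pics/w4.png

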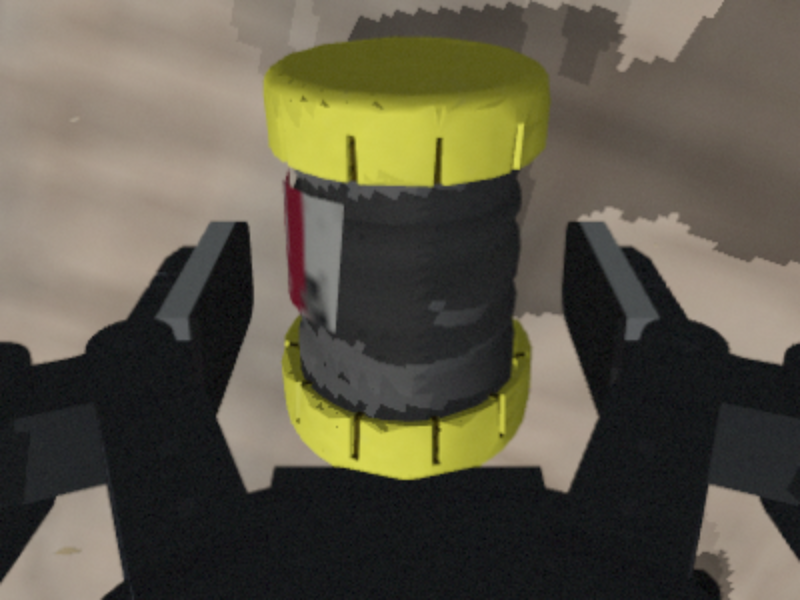

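The view shows the finger ends at about (248,222) and (570,222), level with the upper part of the coupling. So the tips really stand about 20 mm behind the reported TCP, and I have to go lower, watching the force.

Emit:
step_arm(plan=[[0,0,0,0,0,0.004,0.75],[0,0,0,0,0,0.008,0.75],[0,0,0,0,0,0.008,0.75]])

```text
t: 7.55
eef_pos: [0.5492, -0.2982, 0.0021]
ee_rot: [0.575, 0.818, -0.0, -0.001]
contact_force: [-0.1, -0.0, 0.3]
gripper_width: 0.064
finger_force: 0.0
```

Emit:
step_arm(plan=[[0,0,0,0,0,0.003,0.75],[0,0,0,0,0,0.006,0.75],[0,0,0,0,0,0.006,0.75]])

```text
t: 7.85
eef_pos: [0.5494, -0.2983, -0.0037]
ee_rot: [0.575, 0.818, -0.0, -0.001]
contact_force: [-0.1, 0.1, 0.4]
gripper_width: 0.0641
finger_force: 0.0
```

Emit:
step_arm(plan=[[0,0,0,0,0,0.003,0.75],[0,0,0,0,0,0.005,0.75],[0,0,0,0,0,0.005,0.75]])

```text
t: 8.15
eef_pos: [0.5495, -0.2983, -0.0084]
ee_rot: [0.575, 0.818, -0.0, -0.0]
contact_force: [-0.5, -0.3, 0.1]
gripper_width: 0.0642
finger_force: 0.0
```

```bash
python3 - <<'E'
from h import *
s=arm.state();c=viewer.read_camera('wrist');print(s['eef_pos'],s['contact_force'])
cv2.imwrite('pics/w5.png',c['img'][180:480,120:520,::-1])
E
```

```text
[ 0.54953954 -0.29832702 -0.00844158] [-0.45078691 -0.30382307  0.11311688]
```

View pics/w5.png

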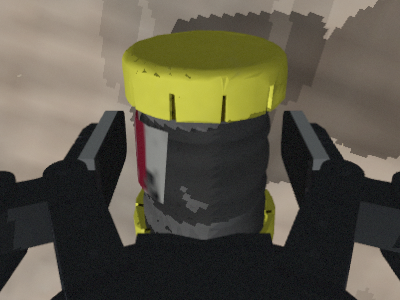

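The fingers now straddle the body symmetrically with their ends well below mid-height, and there is no contact force. Closing.

Emit:
step_arm(plan=[[0,0,0,0,0,0,0],[0,0,0,0,0,0,0],[0,0,0,0,0,0,0],[0,0,0,0,0,0,0],[0,0,0,0,0,0,0],[0,0,0,0,0,0,0]])

```text
t: 8.8
eef_pos: [0.5501, -0.2987, -0.0076]
ee_rot: [0.575, 0.818, 0.0, 0.0]
contact_force: [-0.9, 0.3, 3.9]
gripper_width: 0.0547
finger_force: 63.9
```

Emit:
step_arm(plan=[[0,0,0,0,0,-0.005,0],[0,0,0,0,0,-0.015,0],[0,0,0,0,0,-0.025,0]])

```text
t: 9.1
eef_pos: [0.5488, -0.2979, 0.0165]
ee_rot: [0.575, 0.818, -0.0, -0.001]
contact_force: [0.4, -0.4, -4.3]
gripper_width: 0.0544
finger_force: 64.0
```

The grip is firm now: 54.5 mm wide and carrying 4 N. The coupling centre sits 36 mm behind the reported TCP. I lift it and go to hover over the nest.

Emit:
step_arm(plan=[[0,0,0,0,0,-0.03,0],[0,0,0,0,0,-0.07,0],[0,0,0,0,0,-0.115,0],[0,0,5,0.03,0.01,-0.16,0],[0,0,12,0.075,0.025,-0.195,0],[0,0,20,0.12,0.04,-0.213,0],[0,0,27,0.165,0.055,-0.213,0],[0,0,32.7,0.21,0.068,-0.213,0]])

```text
t: 9.9
eef_pos: [0.5438, -0.0837, 0.2326]
ee_rot: [0.784, 0.621, 0.002, 0.002]
contact_force: [1.3, -0.2, -3.3]
gripper_width: 0.0543
finger_force: 64.8
```

Emit:
step_arm(plan=[[0,0,0,0.035,-0.01,0,0],[0,0,0,0.067,-0.02,0,0],[0,0,0,0.067,-0.02,0,0],[0,0,0,0.067,-0.02,0,0]])

```text
t: 10.3
eef_pos: [0.5383, -0.0146, 0.2302]
ee_rot: [0.781, 0.624, -0.0, 0.0]
contact_force: [-0.3, -0.1, -3.9]
gripper_width: 0.0546
finger_force: 64.7
```

```bash
python3 - <<'E'
from h import *
np.set_printoptions(precision=4,suppress=True)
s=arm.state();c=viewer.read_camera('wrist');rgb(0,c,'w6.png');print(s['eef_pos'],s['ee_rot'],s['contact_force'],s['gripper_width'])
np.savez('w6.npz',p=s['eef_pos'],q=s['ee_rot'])
for k,z in dict(coupling_mid=s['eef_pos'][2]+.0356,nest=0,seat=.066,stop_face=.066,fin=.085,roller_axle=.05).items():
    for r in models.spot_point(k,c)[:2]: print(k,round(r['score'],2),np.round(r['point']),atz(c,r['point'],z,s))
E
```

```text
[ 0.5383 -0.0146  0.2302] [ 0.7815  0.6239 -0.0001  0.0003] [-0.3472 -0.1326 -3.9449] 0.054576777112993184
coupling_mid 0.85 [320. 327.] [ 0.5381 -0.0134  0.2658]
coupling_mid 0.8 [508. 269.] [ 0.6076 -0.0057  0.2658]
nest 0.66 [322. 182.] [ 0.5404 -0.004   0.    ]
seat 0.92 [321. 107.] [0.5556 0.0673 0.066 ]
stop_face 0.93 [322.  50.] [0.5654 0.1086 0.066 ]
roller_axle 0.5 [320. 191.] [ 0.5379 -0.0036  0.05  ]
```

View pics/w6.png

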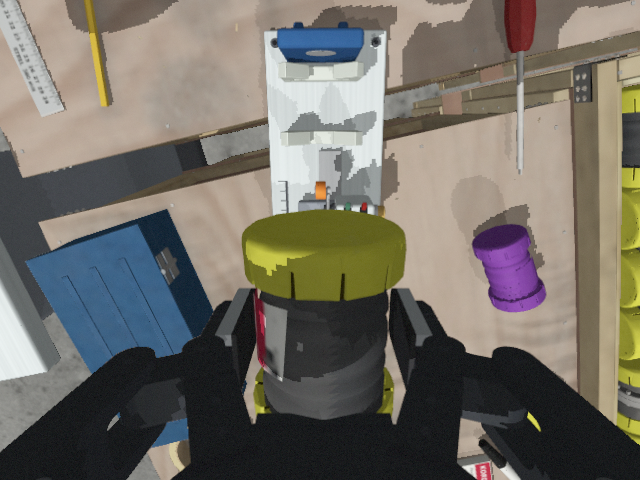

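The coupling is held square at (320,330), in line with the nest: the saddles at (322,138) and (322,71) and the stop at (321,47). From this pose the seat is about 85 mm ahead and 1 mm to the side. I go in about 6 mm short of the stop and lower it.

Emit:
step_arm(plan=[[0,0,0,0.04,-0.001,0.02,0],[0,0,0,0.079,-0.001,0.05,0],[0,0,0,0.079,-0.001,0.09,0],[0,0,0,0.079,-0.001,0.12,0],[0,0,0,0.079,-0.001,0.15,0],[0,0,0,0.079,-0.001,0.17,0],[0,0,0,0.079,-0.001,0.185,0],[0,0,0,0.079,-0.001,0.185,0]])

```text
t: 11.45
eef_pos: [0.5534, 0.0614, 0.0424]
ee_rot: [0.782, 0.623, -0.002, -0.001]
contact_force: [-0.3, -0.0, -4.6]
gripper_width: 0.0549
finger_force: 64.6
```

Emit:
step_arm(plan=[[0,0,0,0,0,0.004,0],[0,0,0,0,0,0.008,0],[0,0,0,0,0,0.008,0]])

```text
t: 11.75
eef_pos: [0.556, 0.0619, 0.0376]
ee_rot: [0.782, 0.623, 0.001, 0.0]
contact_force: [-0.5, 0.7, -3.6]
gripper_width: 0.0546
finger_force: 64.6
```

Emit:
step_arm(plan=[[0,0,0,0,0,0.003,0],[0,0,0,0,0,0.003,0],[0,0,0,0,0,0.003,0]])

```text
t: 12.05
eef_pos: [0.5554, 0.0619, 0.0341]
ee_rot: [0.782, 0.623, 0.0, 0.0]
contact_force: [1.1, 0.9, -2.7]
gripper_width: 0.0544
finger_force: 64.6
```

Emit:
step_arm(plan=[[0,0,0,0,0,0.003,0],[0,0,0,0,0,0.003,0],[0,0,0,0,0,0.003,0]])

```text
t: 12.35
eef_pos: [0.5557, 0.062, 0.032]
ee_rot: [0.782, 0.623, 0.0, 0.0]
contact_force: [-3.9, -0.6, 6.4]
gripper_width: 0.0549
finger_force: 65.6
```

Emit:
step_arm(plan=[[0,0,0,0.002,0,0,0],[0,0,0,0.004,0,0,0],[0,0,0,0.004,0,0,0]])

```text
t: 12.65
eef_pos: [0.5551, 0.0655, 0.0309]
ee_rot: [0.782, 0.623, -0.001, -0.0]
contact_force: [-5.4, -1.8, 2.6]
gripper_width: 0.0546
finger_force: 65.4
```

Emit:
step_arm(plan=[[0,0,0,0.002,0,0,0],[0,0,0,0.002,0,0,0]])

```text
t: 12.85
eef_pos: [0.5551, 0.0674, 0.0306]
ee_rot: [0.782, 0.623, -0.001, -0.001]
contact_force: [-4.8, -1.3, 1.9]
gripper_width: 0.0548
finger_force: 65.3
```

Emit:
step_arm(plan=[[0,0,0,0.002,0,0,0],[0,0,0,0.002,0,0,0]])

```text
t: 13.05
eef_pos: [0.5553, 0.0683, 0.0305]
ee_rot: [0.782, 0.624, -0.002, -0.0]
contact_force: [-6.4, -5.6, 3.3]
gripper_width: 0.0543
finger_force: 65.5
```

Emit:
step_arm(plan=[[0,0,0,0.002,0,0,0],[0,0,0,0.002,0,0,0]])

```text
t: 13.25
eef_pos: [0.5552, 0.0683, 0.0305]
ee_rot: [0.781, 0.624, -0.004, 0.001]
contact_force: [-6.8, -12.8, 4.1]
gripper_width: 0.0546
finger_force: 65.7
```

The coupling is against the stop: motion has ceased and 13 N is on it. I open, rise and go back to hover over the fin.

Emit:
step_arm(plan=[[0,0,0,-0.001,0,0,0.3],[0,0,0,-0.001,0,0,1],[0,0,0,-0.001,0,0,1],[0,0,0,-0.001,0,0,1],[0,0,0,-0.001,0,0,1],[0,0,0,-0.001,0,-0.03,1],[0,0,0,-0.001,0,-0.08,1],[0,0,0,-0.001,0,-0.13,1]])

```text
t: 14.05
eef_pos: [0.5564, 0.0709, 0.1612]
ee_rot: [0.782, 0.623, -0.001, -0.001]
contact_force: [1.3, 0.2, 0.5]
gripper_width: 0.0852
finger_force: 0.0
```

Emit:
step_arm(plan=[[0,0,0,-0.04,0,-0.03,1],[0,0,0,-0.09,0,-0.05,1],[0,0,0,-0.13,0,-0.05,1],[0,0,0,-0.165,0,-0.05,1],[0,0,0,-0.165,0,-0.05,1],[0,0,0,-0.165,0,-0.05,1]])

```text
t: 14.65
eef_pos: [0.5205, -0.0906, 0.211]
ee_rot: [0.783, 0.622, 0.0, 0.0]
contact_force: [-0.2, 0.6, -0.8]
gripper_width: 0.0854
finger_force: 0.0
```

```bash
python3 - <<'E'
from h import *
np.set_printoptions(precision=4,suppress=True)
s=arm.state();c=viewer.read_camera('wrist');rgb(0,c,'w7.png');print(s['eef_pos'],s['ee_rot'],s['contact_force'],s['gripper_width'])
R=Ro.from_quat(s['ee_rot'])
for k,z in dict(coupling_mid=.066,fin=.085,roller_axle=.05,stop_face=.066,seat=.066).items():
    for r in models.spot_point(k,c)[:2]:
        X=atz(c,r['point'],z,s); print(k,round(r['score'],2),np.round(r['point']),X,R.inv().apply(X-s['eef_pos']))
E
```

```text
[ 0.5205 -0.0906  0.211 ] [0.7828 0.6223 0.0004 0.    ] [-0.246   0.5833 -0.8068] 0.08540295268911796
coupling_mid 0.82 [533. 197.] [ 0.693  -0.1172  0.066 ] [0.0129 0.174  0.1451]
coupling_mid 0.24 [322.  98.] [ 0.5402 -0.003   0.066 ] [ 0.0897 -0.0006  0.1451]
fin 0.6 [324. 219.] [ 0.5213 -0.0915  0.085 ] [-0.0008  0.0009  0.126 ]
roller_axle 0.75 [320.  92.] [0.5399 0.0026 0.05  ] [ 0.0951 -0.0022  0.1611]
stop_face 0.52 [319.  92.] [0.5388 0.0014 0.066 ] [ 0.0937 -0.003   0.1451]
```

View pics/w7.png

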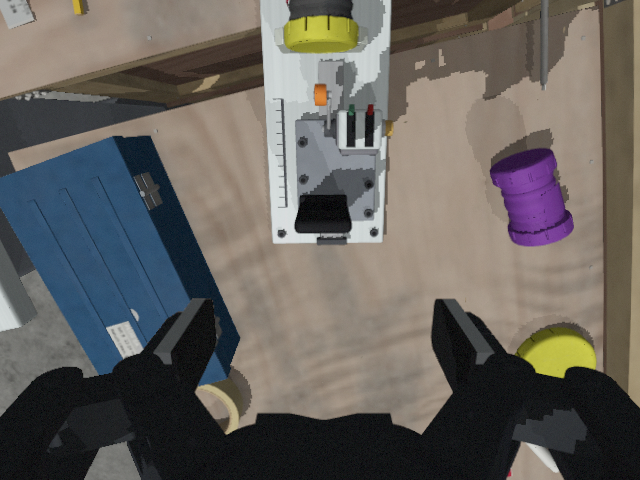

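The picture shows the coupling in the saddles at (320,30), the roller free at (321,95), the green and red flags at (351,113) and (370,113), and the fin right under the tool at (323,213). I descend and grip it.

Emit:
step_arm(plan=[[0,0,0,-0.001,0.001,0.04,1],[0,0,0,-0.001,0.001,0.08,1],[0,0,0,-0.001,0.001,0.11,1],[0,0,0,-0.001,0.001,0.13,1],[0,0,0,-0.001,0.001,0.145,1],[0,0,0,-0.001,0.001,0.159,1],[0,0,0,-0.001,0.001,0.159,1]])

```text
t: 15.65
eef_pos: [0.52, -0.0907, 0.0501]
ee_rot: [0.782, 0.623, -0.001, -0.001]
contact_force: [0.2, -0.5, -0.4]
gripper_width: 0.0852
finger_force: 0.0
```

Emit:
step_arm(plan=[[0,0,0,0,0,0,0],[0,0,0,0,0,0,0],[0,0,0,0,0,0,0],[0,0,0,0,0,0,0],[0,0,0,0,0,0,0],[0,0,0,0,0,0,0],[0,0,0,0,0,0,0],[0,0,0,0,0,0,0]])

```text
t: 16.45
eef_pos: [0.52, -0.091, 0.0532]
ee_rot: [0.782, 0.623, -0.001, -0.001]
contact_force: [-6.4, 1.7, 7.5]
gripper_width: 0.043
finger_force: 63.5
```

```bash
cat > f.py <<'E'
from h import *
import sys
np.set_printoptions(precision=4,suppress=True)
s=arm.state();c=viewer.read_camera('wrist');rgb(0,c,sys.argv[1]+'.png')
h=cv2.cvtColor(c['img'],cv2.COLOR_RGB2HSV)
print(s['eef_pos'],s['contact_force'],s['gripper_width'])
roi=np.zeros(h.shape[:2],np.uint8);roi[0:230,250:470]=255
for nm,lo,hi in (('green',(60,70,30),(95,255,255)),('red',(172,120,50),(180,255,255)),('red0',(0,150,50),(5,255,255)),('roller',(8,150,100),(18,255,255)),('yellow',(22,120,80),(35,255,255))):
    m=cv2.inRange(h,lo,hi)&roi
    n,_,st,ce=cv2.connectedComponentsWithStats(m)
    print(nm,[(st[i].tolist(),ce[i].round(1).tolist()) for i in range(1,n) if st[i,4]>12])
E
python3 f.py w8
```

```text
[ 0.52   -0.091   0.0532] [-6.3983  1.6856  7.4879] 0.043029791381230455
green [([379, 84, 15, 26, 303], [386.3, 96.7])]
red []
red0 [([420, 84, 17, 25, 286], [428.1, 96.1])]
roller [([305, 42, 26, 47, 1152], [318.0, 64.9])]
yellow []
```

Emit:
step_arm(plan=[[0,0,0,0.004,0,0,0],[0,0,0,0.008,0,0,0],[0,0,0,0.012,0,0,0],[0,0,0,0.015,0,0,0],[0,0,0,0.018,0,0,0],[0,0,0,0.018,0,0,0]])

```text
t: 17.1
eef_pos: [0.5234, -0.075, 0.0532]
ee_rot: [0.782, 0.623, -0.002, -0.0]
contact_force: [-9.1, -4.8, 9.2]
gripper_width: 0.0428
finger_force: 63.6
```

```bash
python3 f.py w9
```

```text
[ 0.5234 -0.075   0.0532] [-9.1234 -4.8191  9.1898] 0.042807880269015594
green [([379, 85, 16, 25, 302], [386.5, 96.9])]
red []
red0 [([420, 85, 17, 25, 291], [428.5, 96.4])]
roller [([306, 42, 25, 47, 1152], [318.1, 64.9])]
yellow [([250, 0, 150, 30, 3686], [321.6, 12.4])]
```

Emit:
step_arm(plan=[[0,0,0,0.0015,0,0,0],[0,0,0,0.003,0,0,0],[0,0,0,0.003,0,0,0]])

```text
t: 17.45
eef_pos: [0.5241, -0.0724, 0.0533]
ee_rot: [0.782, 0.623, -0.002, -0.0]
contact_force: [-8.4, -4.8, 8.6]
gripper_width: 0.0432
finger_force: 63.6
```

```bash
python3 f.py w10
```

```text
[ 0.5241 -0.0724  0.0533] [-8.4457 -4.8287  8.5683] 0.04315487363967011
green [([379, 85, 16, 25, 302], [386.5, 96.9])]
red []
red0 [([421, 85, 16, 25, 289], [428.4, 96.4])]
roller [([306, 42, 25, 47, 1150], [318.1, 64.9])]
yellow [([250, 0, 151, 37, 4856], [322.4, 16.1])]
```

Emit:
step_arm(plan=[[0,0,0,0.0015,0,0,0],[0,0,0,0.003,0,0,0],[0,0,0,0.004,0,0,0],[0,0,0,0.004,0,0,0]])

```text
t: 17.9
eef_pos: [0.5249, -0.0685, 0.0533]
ee_rot: [0.782, 0.623, -0.002, -0.0]
contact_force: [-8.6, -5.4, 9.5]
gripper_width: 0.043
finger_force: 63.6
```

```bash
python3 f.py w11
```

```text
[ 0.5249 -0.0685  0.0533] [-8.5892 -5.3576  9.4641] 0.04295304005329007
green [([379, 85, 16, 25, 302], [386.5, 97.0])]
red []
red0 [([420, 85, 17, 25, 277], [428.5, 96.4])]
roller [([306, 42, 25, 47, 1157], [318.1, 64.8])]
yellow [([250, 0, 152, 47, 6367], [323.2, 20.9])]
```

Emit:
step_arm(plan=[[0,0,0,0.0015,0,0,0],[0,0,0,0.003,0,0,0],[0,0,0,0.003,0,0,0]])

```text
t: 18.25
eef_pos: [0.5255, -0.066, 0.0533]
ee_rot: [0.782, 0.623, -0.003, -0.0]
contact_force: [-9.9, -6.1, 10.1]
gripper_width: 0.0429
finger_force: 63.7
```

```bash
python3 f.py w12
```

```text
[ 0.5255 -0.066   0.0533] [-9.8951 -6.1016 10.0835] 0.042920881730450354
green [([379, 85, 16, 25, 301], [386.6, 97.0])]
red []
red0 [([420, 85, 17, 25, 291], [428.5, 96.4])]
roller [([305, 42, 27, 47, 1168], [318.2, 64.7])]
yellow [([250, 0, 152, 53, 7140], [323.7, 23.4])]
```

Emit:
step_arm(plan=[[0,0,0,0.001,0,0,0],[0,0,0,0.002,0,0,0],[0,0,0,0.002,0,0,0]])

```text
t: 18.6
eef_pos: [0.5257, -0.065, 0.0532]
ee_rot: [0.782, 0.623, -0.003, 0.0]
contact_force: [-10.8, -11.3, 8.8]
gripper_width: 0.0433
finger_force: 63.7
```

```bash
python3 f.py w13
```

```text
[ 0.5257 -0.065   0.0532] [-10.7587 -11.3042   8.7662] 0.04325419166862979
green [([379, 85, 16, 25, 304], [386.6, 97.0])]
red []
red0 [([421, 85, 16, 25, 284], [428.8, 96.4])]
roller [([306, 45, 26, 46, 1158], [318.3, 67.3])]
yellow [([250, 0, 152, 55, 7559], [323.9, 24.8])]
```

Emit:
step_arm(plan=[[0,0,0,0.001,0,0,0],[0,0,0,0.002,0,0,0],[0,0,0,0.002,0,0,0]])

```text
t: 18.95
eef_pos: [0.5261, -0.0633, 0.0533]
ee_rot: [0.782, 0.623, -0.003, 0.0]
contact_force: [-10.5, -11.5, 11.1]
gripper_width: 0.0428
finger_force: 63.7
```

```bash
python3 f.py w14
```

```text
[ 0.5261 -0.0633  0.0533] [-10.5037 -11.4908  11.0851] 0.04277910141532332
green [([379, 85, 16, 25, 303], [386.7, 97.1])]
red []
red0 [([421, 85, 16, 25, 284], [428.7, 96.4])]
roller [([306, 49, 26, 47, 1184], [318.4, 71.7])]
yellow [([250, 0, 152, 60, 8206], [324.0, 27.1])]
```

Emit:
step_arm(plan=[[0,0,0,0.001,0,0,0],[0,0,0,0.0015,0,0,0],[0,0,0,0.0015,0,0,0]])

```text
t: 19.3
eef_pos: [0.5263, -0.062, 0.0533]
ee_rot: [0.782, 0.623, -0.003, 0.001]
contact_force: [-11.6, -12.7, 9.5]
gripper_width: 0.043
finger_force: 63.7
```

```bash
python3 f.py w15
```

```text
[ 0.5263 -0.062   0.0533] [-11.5878 -12.737    9.478 ] 0.04298968625763226
green [([380, 85, 15, 25, 302], [386.7, 97.0])]
red []
red0 [([421, 85, 16, 25, 288], [428.7, 96.5])]
roller [([305, 52, 27, 48, 1211], [318.4, 75.3])]
yellow [([250, 0, 152, 63, 8704], [324.1, 28.9])]
```

Emit:
step_arm(plan=[[0,0,0,0.001,0,0,0],[0,0,0,0.0015,0,0,0],[0,0,0,0.0015,0,0,0]])

```text
t: 19.65
eef_pos: [0.5266, -0.0607, 0.0532]
ee_rot: [0.782, 0.623, -0.003, 0.001]
contact_force: [-11.1, -12.3, 10.5]
gripper_width: 0.043
finger_force: 63.7
```

```bash
python3 f.py w16
```

```text
[ 0.5266 -0.0607  0.0532] [-11.1461 -12.3004  10.4982] 0.043031801530522724
green [([380, 85, 15, 25, 307], [386.7, 97.0])]
red []
red0 [([421, 85, 16, 25, 286], [428.7, 96.7])]
roller [([305, 56, 27, 48, 1218], [318.3, 79.3])]
yellow [([250, 0, 151, 67, 9212], [323.9, 30.9])]
```

Emit:
step_arm(plan=[[0,0,0,0.001,0,0,0],[0,0,0,0.0018,0,0,0],[0,0,0,0.0018,0,0,0]])

```text
t: 20.0
eef_pos: [0.5271, -0.0587, 0.0533]
ee_rot: [0.782, 0.623, -0.003, 0.0]
contact_force: [-10.5, -9.5, 10.2]
gripper_width: 0.043
finger_force: 63.8
```

```bash
python3 f.py w17
```

```text
[ 0.5271 -0.0587  0.0533] [-10.52    -9.4945  10.2288] 0.04304621646303957
green [([378, 144, 15, 23, 286], [385.2, 154.9])]
red []
red0 [([420, 85, 17, 25, 289], [428.7, 96.4])]
roller [([305, 63, 27, 47, 1216], [318.2, 85.7])]
yellow [([250, 0, 151, 72, 9845], [323.8, 34.5])]
```

The green flag has flipped (row 97 to 155) and the red one is unchanged at row 96. I ease off the arm's push by 2 mm, short of what it takes to drag the carriage back, then let go and rise.

Emit:
step_arm(plan=[[0,0,0,-0.001,0,0,0],[0,0,0,-0.002,0,0,0],[0,0,0,-0.002,0,0,0.7],[0,0,0,-0.002,0,0,1],[0,0,0,-0.002,0,0,1],[0,0,0,-0.002,0,0,1],[0,0,0,-0.002,0,0,1],[0,0,0,-0.002,0,0,1]])

```text
t: 20.85
eef_pos: [0.5291, -0.0573, 0.0518]
ee_rot: [0.782, 0.623, 0.0, 0.0]
contact_force: [-0.0, -0.2, 0.4]
gripper_width: 0.0856
finger_force: 0.0
```

Emit:
step_arm(plan=[[0,0,0,0,0,-0.02,1],[0,0,0,0,0,-0.05,1],[0,0,0,0,0,-0.09,1],[0,0,0,0,0,-0.13,1],[0,0,0,0,0,-0.16,1],[0,0,0,0,0,-0.16,1]])

```text
t: 21.45
eef_pos: [0.5327, -0.0579, 0.2179]
ee_rot: [0.782, 0.623, 0.004, 0.004]
contact_force: [-0.2, 0.3, 0.7]
gripper_width: 0.0852
finger_force: 0.0
```

```bash
python3 f.py w18; cp pics/w18.png pics/final.png
```

```text
[ 0.5327 -0.0579  0.2179] [-0.2143  0.2642  0.6916] 0.08516317743036551
green [([340, 133, 6, 10, 56], [342.3, 137.6])]
red [([280, 13, 6, 44, 167], [282.3, 33.3])]
red0 [([358, 107, 6, 10, 37], [360.6, 111.7])]
roller [([307, 97, 12, 21, 221], [312.0, 106.5])]
yellow [([275, 0, 11, 12, 57], [278.3, 3.7]), ([339, 0, 10, 11, 45], [345.5, 3.4]), ([279, 72, 70, 27, 1629], [313.3, 85.0])]
```

View pics/final.png

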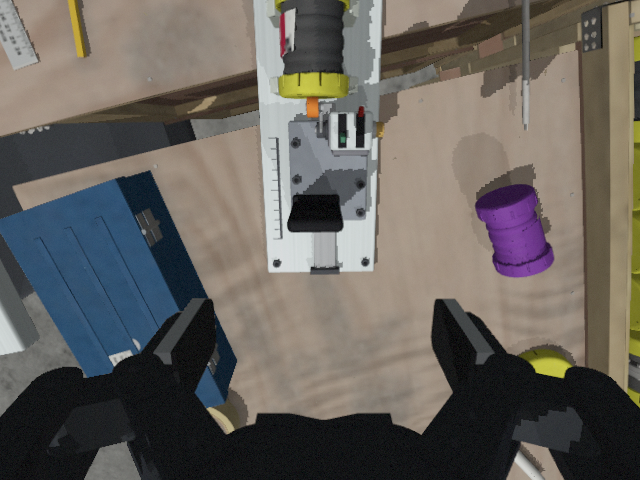

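The final view shows the green flag flipped (342,138) and the red one still forward (360,111). The coupling lies in the saddles with the roller pressed on its near cap, and the gripper is clear. Handing in.

```bash
python3 -c "
from station import ticket
print(ticket.hand_in())"
```

```text
the job is handed in; nothing more can be done
None
```

The job is handed in at about 21 s: the coupling is seated and was pushed up to the end stop, the green flag is flipped, the red flag is not, and the gripper is clear; my first grip slipped and the coupling rolled about 18 mm before I picked it up again, and I did not re-check the stop contact by camera after letting go.

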